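# Release the white grinding ball from the studio's ball dispenser

### The job

Let the white grinding ball out of the two-lane dispenser for the glaze mill: press down the blue paddle of the rocking lever that serves its lane until the yellow gate lifts and the ball rolls into the blue-lined tray, then let the paddle come back up so that the gate is shut again. Leave the brown ball waiting behind its gate and do not press its lever. Work only on the paddle: do not touch or pick up the balls, do not touch the gates, and do not disturb the jars, pots and tools around.

Things in the scene. Friction and masses are not known exactly. Their poses are not given: they have to be found in the camera images.
- dispenser: Fixed two-lane ball dispenser, plywood base 345 x 230 mm. Origin on the table (z = 0) below the lever pivots (115 mm up); x points down the chute from paddles to tray, y to the left lane, z up. Lanes at y = +50 (left) and -50 mm (right), 44 mm wide, low walls. Blue-lined tray for both lanes: x 148 to 275, y -105 to 105 mm, floor 15, outer walls 48 mm up. Only table lies under the paddles
- paddle_left (a point): Flat blue paddle, 32 mm (x) x 38 mm (y), 8 mm thick, on the robot-side end of the left lane's rocking lever. This point is the centre of its top face: at rest at dispenser x = -135, y = +55, z = 127 mm, so 135 mm from the pivot. At the lever's stop (0.32 rad) it is about 43 mm lower. Pressing it takes about 3 to 5 N, a spring brings it back up
- paddle_right (a point): The same for the right lane: at rest at dispenser x = -135, y = -55, z = 127 mm
- gate_left (a point): Yellow gate blade, 14 mm wide, hanging across the left lane from the far end of the left lever. This point is near its top edge at lever height, at rest at dispenser x = 115, y = +50, z = 115 mm; its lower edge is 58 mm below that
- gate_right (a point): The same for the right lane, y = -50 mm
- lever_left (a joint): Left rocking lever, rad: 0 = paddle up, gate shut; grows as the paddle is pressed; stop at 0.32. The ball passes under the gate above about 0.25. Springs back to 0 when let go
- lever_right (a joint): Right rocking lever, same values
- white_ball_center (a point): Centre of the white porcelain grinding ball, 36 mm diameter, about 60 g, waiting behind the gate in one of the two lanes (either one). It rolls down by itself, in about a second, once the gate is high enough
- brown_ball_center (a point): Centre of the brown grinding ball, the same size, in the other lane
- glaze_jar: green lidded glaze jar, 68 dia x 85 mm, standing left of the dispenser, loose, not part of the job; origin at the centre of its underside
- bisque_cup: terracotta cup, 72 dia x 70 mm, standing right of the dispenser, loose, not part of the job; origin at the centre of its underside
- slip_jar: blue lidded jar, 60 dia x 75 mm, loose, not part of the job; origin at the centre of its underside
- test_bowl: white bowl, 110 dia x 50 mm, loose, not part of the job; origin at the centre of its underside
- wood_rib: flat wooden potter's rib, 110 x 55 x 8 mm, loose, not part of the job; origin at the centre of its underside
- kiln_post: pale round kiln post, 36 dia x 60 mm, loose, not part of the job; origin at the centre of its underside

How it is judged:
On the way, in this order (a step that is already met when the one before it is completed fails the run):
1. the white ball's lever is pressed down by its paddle, lifting the gate (((y of white_ball_center in the frame of dispenser above 0 m and value of joint lever_left above 0.12 rad and contact force between any of the arm, the fingers and lever_left_c1 above 0.3 N) or (y of white_ball_center in the frame of dispenser below 0 m and value of joint lever_right above 0.12 rad and contact force between any of the arm, the fingers and lever_right_c1 above 0.3 N))).
2. the white ball has rolled into the tray (x of white_ball_center in the frame of dispenser between 0.146 and 0.278 m and y of white_ball_center in the frame of dispenser between -0.107 and 0.107 m and z of white_ball_center in the frame of dispenser below 0.045 m), for 0.2 s.
At the end, for the whole second after the job is handed in: The white ball lies in the catch tray, both levers are back up within 0.04 rad (gates shut), and the brown ball is still behind its gate (all of step 2 and value of joint each of lever_left, lever_right below 0.04 rad and x of brown_ball_center in the frame of dispenser below 0.11 m and z of brown_ball_center in the frame of dispenser above 0.055 m); the robot touches nothing.
It fails at once if the brown ball's lever is pressed (beyond 0.10 rad) ((y of brown_ball_center in the frame of dispenser above 0 m and value of joint lever_left above 0.1 rad) or (y of brown_ball_center in the frame of dispenser below 0 m and value of joint lever_right above 0.1 rad)).
It fails at once if the brown ball leaves its place behind the gate (x of brown_ball_center in the frame of dispenser above 0.115 m).
It fails at once if a ball is touched by the robot or lifted (contact force between any of the arm, the fingers and white_ball above 0.3 N or contact force between any of the arm, the fingers and brown_ball above 0.3 N or height (world z) of any of white_ball_center, brown_ball_center above 0.11 m).
It fails at once if a gate is touched by the robot (contact force between any of the arm, the fingers and lever_left_c3 above 0.5 N or contact force between any of the arm, the fingers and lever_right_c3 above 0.5 N).
It fails at once if a bystander is moved more than 25 mm (distance of any of glaze_jar, bisque_cup, slip_jar, test_bowl, wood_rib, kiln_post from where it was at the start of the episode above 0.025 m).
It also fails if it takes over 32 s, if anything falls off the work surface, if the arm or the gripper's body presses on something with over 40 N, if the wrist force passes 120 N, or if a joint passes its speed limit or range.

### The arm

A 6-joint arm with a two-finger parallel gripper is mounted at the origin on the work surface. World frame = base frame: x ahead of the robot, y to its left, z up, the work surface at z = 0. Lengths are in m, angles in rad, forces in N, time in s.
With the tool pointing down it reaches from about 0.225 to 0.875 m from the base axis. Payload 3.4 kg.
Tool frame: the origin (TCP) lies at the very end of the fingers, on their centre line; the grasp point (between the pads) lies 19 mm behind it; z points along the fingers, y is the direction in which the jaws open and shut (so a half turn about z gives the same grasp; the last joint's range is limited). The gripper opens to 85 mm and grips with 20 to 120 N. Pads are 22 mm wide; open, the fingers measure 114 mm over their backs; the gripper's body (76 mm by 85 mm) begins 54 mm behind the grasp point. The pads swing forward as they close: fully open they stand 13 mm farther back than shut.
Start: joints at [1.012, 0.276, 1.505, -0, 1.361, -0.121], TCP at [0.244, 0.521, 0.194] pointing down, gripper open.
Joint ranges: [-2.89, 2.89], [-0.75, 2.08], [0.22, 2.7], [-1.18, 4.32], [0.11, 2.71], [-2.7, 2.7]. Speed limits (rad/s): [2.57, 2.57, 3.14, 3.14, 3.14, 3.14].

### API

Orientations are given as a unit quaternion [w, x, y, z].
In Python, from rig import telemetry, optics, order gives the robot as it stands.
- The arm moves only by the shell command python3 -m creep 'ROWS' [FORCE]. ROWS is a JSON object of lists of equal length, an entry for each row: "slide": the shift along the world's x, y, z normalised to -1 to 1, where 1 is 0.15 m, a list of three; "twist": the turn, a rotation vector about the world's x, y, z normalised to -1 to 1, where 1 is 360 degrees, a list of three; "fingers": the gripper's target within -1 to 1 (fully open at 1, half-way at 0, shut at -1). A call has 1 to 20 rows; each row is the pose to reach, as a shift and turn from the pose commanded when the call began, turning the shorter way round; what a row does not reach only later rows make up. A row lasts 1/10 s, in which the tool goes at most 50 mm and 8.59 degrees, less where a joint would pass 70% of its speed; a pose out of reach is approached as far as the arm can. A call with a number of a shift or a turn outside -1 to 1 is refused whole. A call with a gripper value outside its range is refused whole. The fingers move at their own pace and stop on an object; FORCE is the grip in N (left out, the last holds). Time passes only in rows, so rows that repeat a pose let the fingers close. It gives the time, the measured TCP pose, the force and the opening at its end, in the units of the state.
- telemetry.get_state(): the state, without advancing time (a new reading comes with each control period).
- optics.get_image(name): name is "scene" or "top"; returns a dict with "img" (480x640x3 uint8, blue, green, red), "depth" (480x640 float32, m along the optical axis (not along the pixel's ray), 0 where there is no reading), "fovy" (degrees; the focal length in pixels is half the picture's height over the tangent of half this angle, whatever the lens; pixels are square), "cx", "cy" (the principal point, pixels), "world_from_camera" (4x4, takes a point from camera to world coordinates). Camera axes: x right, y down, z forward; pixel columns grow to the right and rows downward; lengths in m; the calibration is good to about 2 mm. A picture is of the moment at which its call begins.
- order.sign_off(): hands the job in, once; it reports no verdict.
The state is a dict: "clock": time; "qpos": joint angles; "qd": joint speeds; "effort": joint torques, N m; "position": TCP position; "ee_rot": TCP orientation; "contact_force": force on the tool from outside, world axes, zero at the start; "moment": the same for the moment, N m; "width": finger opening in m.
Only numpy, scipy, OpenCV 4.12 (cv2) and the standard library are available. Lean on these libraries where they do the work, as an engineer would, in place of code of your own. Each camera call takes 0.05 s, during which the arm holds its last target.

## Working session

There is one attempt and no reset: what is moved stays moved. The work goes in short steps, Python scripts to look and compute and a shell command to move; the robot and the scene stay as the last step left them, time stands still between calls to the robot, and variables do not carry over. Pictures are saved under pics/ and viewed, and the job is handed in when it is done.

```bash
mkdir -p pics; python3 - <<'E'
from rig import telemetry, optics
import cv2,numpy as np
s=telemetry.get_state();print(s)
for n in("scene","top"):
    d=optics.get_image(n);cv2.imwrite(f"pics/{n}0.png",d["img"]);np.savez(f"{n}0.npz",**d)
    print(n,d["fovy"],d["cx"],d["cy"],d["world_from_camera"])
E
```

```text
{'clock': 0.0, 'qpos': array([ 1.01201053e+00,  2.76601348e-01,  1.50617224e+00,  4.07536474e-05,
        1.36067449e+00, -1.20993713e-01]), 'qd': array([ 0.00110768, -0.0009856 ,  0.00022023,  0.00099286, -0.0016322 ,
        0.00056907]), 'effort': array([-6.93330512e-04, -4.16776335e+01, -2.45802212e+01, -3.67527982e-04,
        1.13177451e-02, -2.39163164e-06]), 'position': array([0.24342906, 0.52025978, 0.19262056]), 'ee_rot': array([-3.28068714e-04,  2.17156214e-01,  9.76136424e-01, -8.67997288e-04]), 'contact_force': array([-0.34828983,  0.20602537,  0.04929559]), 'moment': array([ 0.0209094 , -0.07270537, -0.0431084 ]), 'width': 0.08557971071576191}
scene 54.40479970732432 317.96776233637905 237.67938679856135 [[ 0.83428229  0.46270755 -0.29979124  0.93453005]
 [ 0.55133574 -0.69878138  0.4557779  -0.54588247]
 [ 0.00140333 -0.54553305 -0.83808813  1.1397946 ]
 [ 0.          0.          0.          1.        ]]
top 55.81789311729652 324.46517410872553 239.33400587270881 [[-0.01669975 -0.99710044  0.07424171  0.46917843]
 [-0.99985645  0.01644105 -0.00409444  0.01921118]
 [ 0.00286196 -0.07429943 -0.99723187  1.31878916]
 [ 0.          0.          0.          1.        ]]
```

View pics/scene0.png

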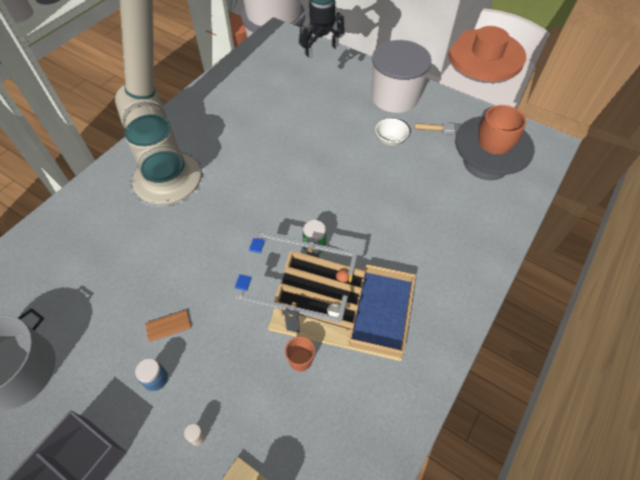

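View pics/top0.png

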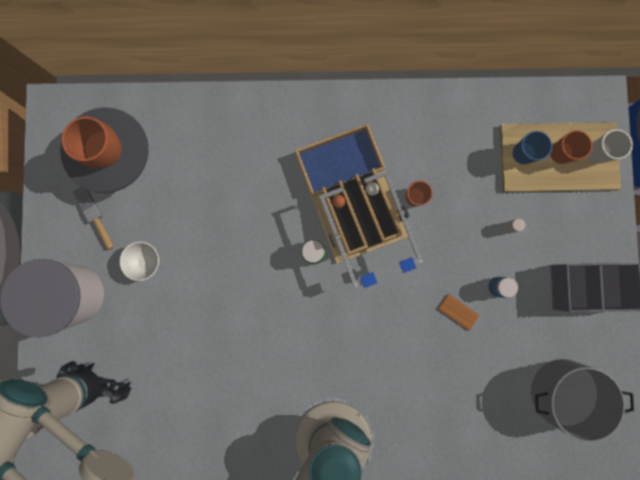

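The white ball is at top (372,188), in the right lane. The brown ball is at (340,201), in the left lane. The blue paddles are at (369,280) for the left lever and (408,265) for the right lever. Next I'll measure them.

```bash
cat > h.py <<'E'
import cv2,numpy as np
def ray(d,u,v):
    f=240/np.tan(np.radians(float(d["fovy"]))/2);T=d["world_from_camera"]
    r=T[:3,:3]@np.array([(u-d["cx"])/f,(v-d["cy"])/f,1.]);return T[:3,3],r
def onz(d,u,v,z):
    o,r=ray(d,u,v);return o+r*(z-o[2])/r[2]
def blobs(d,lo,hi,amin,amax):
    m=cv2.inRange(cv2.cvtColor(d["img"],cv2.COLOR_BGR2HSV),lo,hi)
    n,l,s,c=cv2.connectedComponentsWithStats(m)
    return [(s[i,4],c[i],l==i) for i in range(1,n) if amin<s[i,4]<amax]
E
python3 - <<'E'
from h import *
np.set_printoptions(precision=4,suppress=True)
for n in("top","scene"):
    d=np.load(n+"0.npz")
    print(n)
    for a,c,m in blobs(d,(105,170,80),(125,255,255),30,8000):
        dep=np.median(d["depth"][m]);o,r=ray(d,*c)
        print("blue",a,c,"depthpt",o+r*dep,"z127",onz(d,*c,.127))
    hsv=cv2.cvtColor(d["img"],cv2.COLOR_BGR2HSV)
for n,w,b in(("top",(372,188),(340,201)),("scene",(334,310),(343,276))):
    d=np.load(n+"0.npz")
    for u in(w,b): print(n,u,onz(d,*u,.085),d["img"][u[1],u[0]],(lambda o,r:o+r*d["depth"][u[1],u[0]])(*ray(d,*u)))
E
python3 - <<'E'
import cv2
a=cv2.imread('pics/top0.png')[110:310,260:460];cv2.imwrite('pics/topc.png',cv2.resize(a,(600,600),interpolation=2))
a=cv2.imread('pics/scene0.png')[210:380,220:430];cv2.imwrite('pics/scc.png',cv2.resize(a,(735,595),interpolation=2))
E
```

```text
top
blue 101 [407.1782 264.6436] depthpt [ 0.4876 -0.2018  0.1275] z127 [ 0.4876 -0.2019  0.127 ]
blue 102 [368.2353 279.4608] depthpt [ 0.4506 -0.0986  0.1272] z127 [ 0.4506 -0.0986  0.127 ]
scene
blue 110 [256.5636 245.0091] depthpt [ 0.4538 -0.1009  0.1277] z127 [ 0.4535 -0.1006  0.127 ]
blue 129 [242.6822 282.0853] depthpt [ 0.4906 -0.2042  0.1273] z127 [ 0.4905 -0.2041  0.127 ]
top (372, 188) [ 0.7006 -0.1191  0.085 ] [125 132 134] [ 0.6998 -0.1187  0.0894]
top (340, 201) [ 0.6659 -0.0303  0.085 ] [ 65  94 162] [ 0.6654 -0.0302  0.0883]
scene (334, 310) [ 0.7064 -0.1269  0.085 ] [149 156 157] [ 0.707  -0.1278  0.0874]
scene (343, 276) [ 0.6751 -0.0345  0.085 ] [100 139 226] [ 0.6755 -0.0353  0.0867]
```

View pics/topc.png

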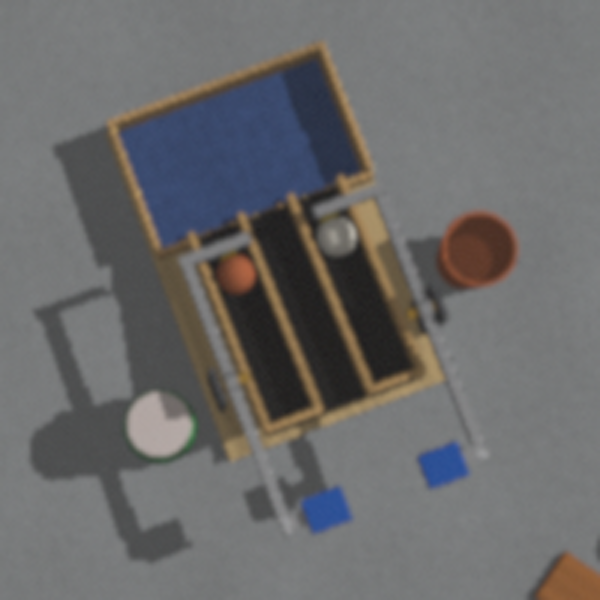

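View pics/scc.png

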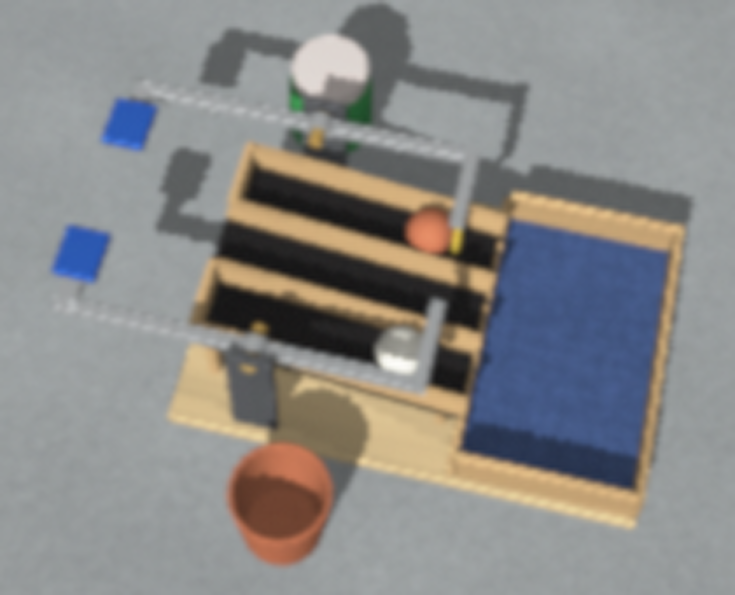

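The paddles are 110 mm apart and both measure z = 0.127, which matches the spec. The dispenser's yaw is about 19.7°. The target is the right paddle at about (0.489, -0.203). I'll travel there at about z 0.22 with the fingers shut, turning the jaws -135° to line up with the dispenser's y axis.

```bash
python3 -m creep '{"slide":[[0.328,-0.964,0.2],[0.328,-0.964,0.2],[0.328,-0.964,0.2],[0.328,-0.964,0.2]],"twist":[[0,0,-0.075],[0,0,-0.075],[0,0,-0.075],[0,0,-0.075]],"fingers":[-1,-1,-1,-1]}'
```

```text
clock: 0.5
position: [0.2941, 0.372, 0.2244]
ee_rot: [0.001, 0.442, 0.897, -0.001]
contact_force: [-1.3, 0.6, -0.7]
width: 0.0282
```

```bash
for i in 1; do python3 -m creep '{"slide":[[0.328,-0.964,0],[0.328,-0.964,0],[0.328,-0.964,0],[0.328,-0.964,0]],"twist":[[0,0,-0.075],[0,0,-0.075],[0,0,-0.075],[0,0,-0.075]],"fingers":[-1,-1,-1,-1]}'; done
python3 -m creep '{"slide":[[0.328,-0.964,0],[0.328,-0.964,0],[0.328,-0.964,0],[0.328,-0.964,0]],"twist":[[0,0,-0.075],[0,0,-0.075],[0,0,-0.075],[0,0,-0.075]],"fingers":[-1,-1,-1,-1]}'
python3 -m creep '{"slide":[[0.328,-0.964,0],[0.328,-0.964,0],[0.328,-0.964,0],[0.328,-0.964,0]],"twist":[[0,0,-0.075],[0,0,-0.075],[0,0,-0.075],[0,0,-0.075]],"fingers":[-1,-1,-1,-1]}'
python3 -m creep '{"slide":[[0.328,-0.964,0],[0.328,-0.964,0],[0.328,-0.964,0],[0.328,-0.964,0],[0.328,-0.964,0],[0.328,-0.964,0]],"twist":[[0,0,-0.075],[0,0,-0.075],[0,0,-0.075],[0,0,-0.075],[0,0,-0.075],[0,0,-0.075]],"fingers":[-1,-1,-1,-1,-1,-1]}'
python3 - <<'E'
from rig import optics
from h import *
d=optics.get_image("scene");cv2.imwrite("pics/s1.png",cv2.resize(d["img"][150:350,180:430],(750,600)))
E
```

```text
clock: 0.9
position: [0.3435, 0.2271, 0.2233]
ee_rot: [0.001, 0.64, 0.768, -0.001]
contact_force: [0.5, 0.1, 0.4]
width: -0.0003
clock: 1.3
position: [0.3935, 0.0828, 0.2233]
ee_rot: [0.001, 0.802, 0.598, -0.0]
contact_force: [-0.9, -0.4, -1.2]
width: -0.0001
clock: 1.7
position: [0.4432, -0.0613, 0.2231]
ee_rot: [0.001, 0.918, 0.396, 0.0]
contact_force: [0.8, 1.0, -0.4]
width: -0.0001
clock: 2.3
position: [0.4897, -0.1997, 0.2231]
ee_rot: [-0.001, 0.985, 0.175, -0.0]
contact_force: [0.2, 0.5, 0.2]
width: 0.0
```

View pics/s1.png

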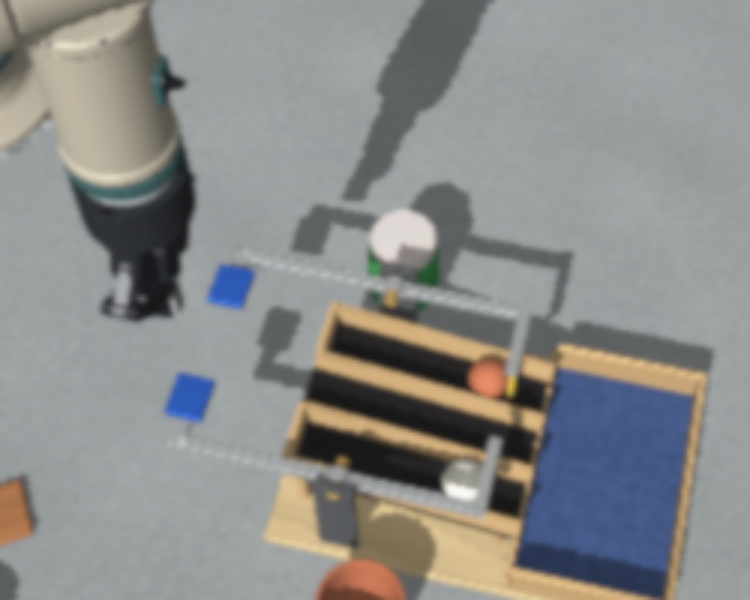

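The picture shows the closed gripper hovering up-left of the right paddle, with its tips near crop (140,315). Both balls are still in place. I'll check the tip projection next.

```bash
python3 - <<'E'
from rig import optics,telemetry
from h import *
d=optics.get_image("scene");p=telemetry.get_state()["position"]
T=d["world_from_camera"];f=240/np.tan(np.radians(d["fovy"])/2)
def pr(p):
    q=T[:3,:3].T@(p-T[:3,3]);return f*q[0]/q[2]+d["cx"],f*q[1]/q[2]+d["cy"]
print(p,pr(p),pr(np.array([.489,-.203,.127])))
im=cv2.resize(d["img"][205:305,190:300],(770,700)[:2])
im=cv2.resize(d["img"][220:300,200:300],(750,600))
u,v=pr(p);cv2.circle(im,(int((u-200)*7.5),int((v-220)*7.5)),5,(0,0,255),-1);cv2.imwrite("pics/s2.png",im)
E
```

```text
[ 0.48958958 -0.19990932  0.22359822] (np.float64(237.82650161773122), np.float64(260.6878148830184)) (np.float64(242.48171942930364), np.float64(281.4608769717977))
```

View pics/s2.png

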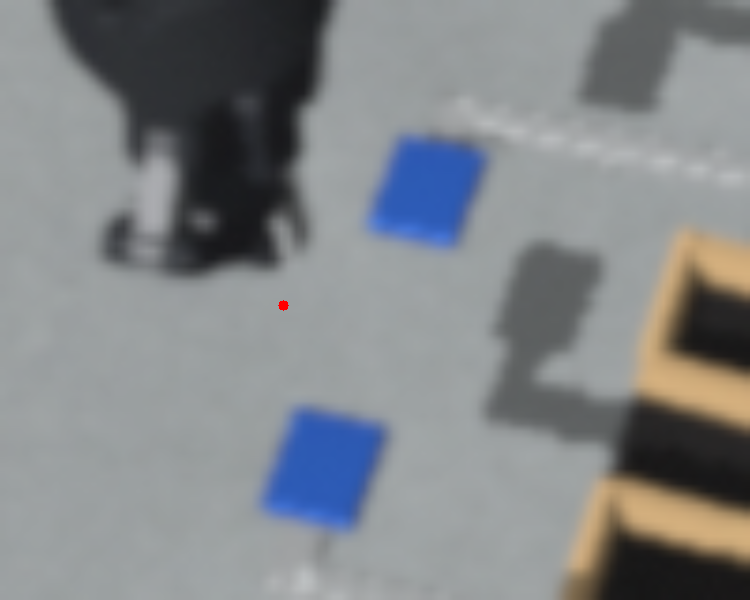

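```bash
python3 - <<'E'
from rig import optics,telemetry
from h import *
np.set_printoptions(precision=3,suppress=True)
for n,(u0,u1,v0,v1) in (("scene",(195,250,200,285)),("top",(360,470,220,320))):
    d=optics.get_image(n);T=d["world_from_camera"];f=240/np.tan(np.radians(d["fovy"])/2)
    v,u=np.mgrid[v0:v1,u0:u1];z=d["depth"][v0:v1,u0:u1]
    P=np.stack([(u-d["cx"])/f*z,(v-d["cy"])/f*z,z],-1)@T[:3,:3].T+T[:3,3]
    for a,b in((.15,.2),(.2,.215),(.215,.23),(.23,.25),(.25,.27),(.27,.3)):
        m=(P[...,2]>a)&(P[...,2]<b)&(z>0)
        if m.sum(): print(n,a,m.sum(),P[m].min(0),P[m].max(0),np.median(P[m],0))
    cv2.imwrite(f"pics/{n}3.png",d["img"])
s=telemetry.get_state();print(s["position"],s["ee_rot"],s["qpos"],s["width"])
E
```

```text
scene 0.25 8 [ 0.496 -0.204  0.259] [ 0.501 -0.191  0.269] [ 0.499 -0.203  0.267]
scene 0.27 54 [ 0.495 -0.212  0.27 ] [ 0.503 -0.189  0.3  ] [ 0.499 -0.203  0.284]
[ 0.49  -0.201  0.224] [-0.     0.985  0.174  0.   ] [-0.52   0.19   1.546  0.     1.405  0.7  ] 3.9275651383274514e-05
```

View pics/top3.png

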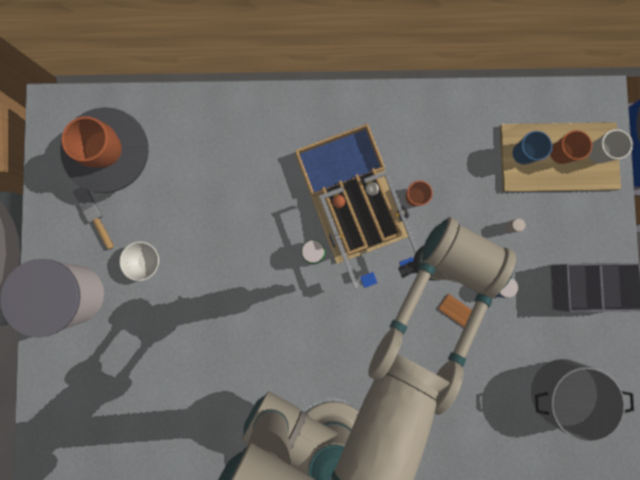

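```bash
python3 - <<'E'
from rig import optics,telemetry
from h import *
np.set_printoptions(precision=3,suppress=True,linewidth=150)
d=optics.get_image("scene");im=d["img"];T=d["world_from_camera"];f=240/np.tan(np.radians(d["fovy"])/2)
for v in range(232,264,3):
    row=[]
    for u in range(214,246,4):
        z=d["depth"][v,u];o,r=ray(d,u,v);p=o+r*z
        row.append("%d:%.3f,%.3f,%.3f(%d)"%(u,*p,im[v,u].mean()) if z>0 else "%d:-- (%d)"%(u,im[v,u].mean()))
    print(v,row)
dt=optics.get_image("top");T=dt["world_from_camera"];f=240/np.tan(np.radians(dt["fovy"])/2)
q=T[:3,:3].T@(np.array([.49,-.2,.224])-T[:3,3]);print(f*q/q[2]+[dt["cx"],dt["cy"],0])
cv2.imwrite("pics/t4.png",cv2.resize(dt["img"][200:320,340:500],(800,600)))
E
```

```text
232 ['214:0.493,-0.239,0.392(99)', '218:0.501,-0.236,0.394(50)', '222:0.509,-0.232,0.397(49)', '226:0.515,-0.228,0.397(47)', '230:0.520,-0.223,0.394(44)', '234:0.512,-0.207,0.368(43)', '238:0.504,-0.191,0.341(26)', '242:0.331,-0.033,0.002(121)']
235 ['214:0.268,-0.086,-0.000(152)', '218:0.501,-0.238,0.386(51)', '222:0.507,-0.233,0.385(49)', '226:0.510,-0.227,0.380(36)', '230:0.507,-0.215,0.363(33)', '234:0.514,-0.211,0.364(45)', '238:0.502,-0.191,0.329(40)', '242:0.335,-0.039,-0.004(160)']
238 ['214:0.274,-0.093,-0.002(154)', '218:0.497,-0.237,0.372(63)', '222:0.507,-0.236,0.379(95)', '226:0.513,-0.230,0.377(34)', '230:0.507,-0.217,0.354(25)', '234:0.513,-0.212,0.352(40)', '238:0.497,-0.189,0.311(33)', '242:0.344,-0.050,0.001(163)']
241 ['214:0.281,-0.101,-0.002(156)', '218:0.499,-0.241,0.368(92)', '222:0.509,-0.239,0.374(124)', '226:0.512,-0.232,0.367(34)', '230:0.507,-0.219,0.347(26)', '234:0.509,-0.211,0.337(43)', '238:0.500,-0.193,0.306(54)', '242:0.350,-0.057,0.000(166)']
244 ['214:0.287,-0.109,-0.003(157)', '218:0.502,-0.245,0.365(163)', '222:0.508,-0.240,0.364(143)', '226:0.48
[... 956 characters left out ...]
', '226:0.519,-0.248,0.339(86)', '230:0.355,-0.117,0.004(141)', '234:0.363,-0.110,0.001(134)', '238:0.371,-0.103,-0.001(160)', '242:0.381,-0.097,-0.000(161)']
259 ['214:0.324,-0.150,0.004(159)', '218:0.330,-0.142,-0.001(158)', '222:0.340,-0.136,-0.000(157)', '226:0.349,-0.129,-0.000(156)', '230:0.358,-0.123,-0.001(157)', '234:0.368,-0.116,-0.002(160)', '238:0.375,-0.108,-0.007(159)', '242:0.390,-0.106,0.005(160)']
262 ['214:0.330,-0.157,0.004(160)', '218:0.337,-0.149,-0.001(158)', '222:0.347,-0.144,0.001(157)', '226:0.354,-0.136,-0.003(160)', '230:0.366,-0.131,0.001(156)', '234:0.373,-0.124,-0.003(159)', '238:0.386,-0.120,0.005(157)', '242:0.393,-0.112,-0.001(158)']
[413.786 262.928 453.11 ]
```

View pics/t4.png

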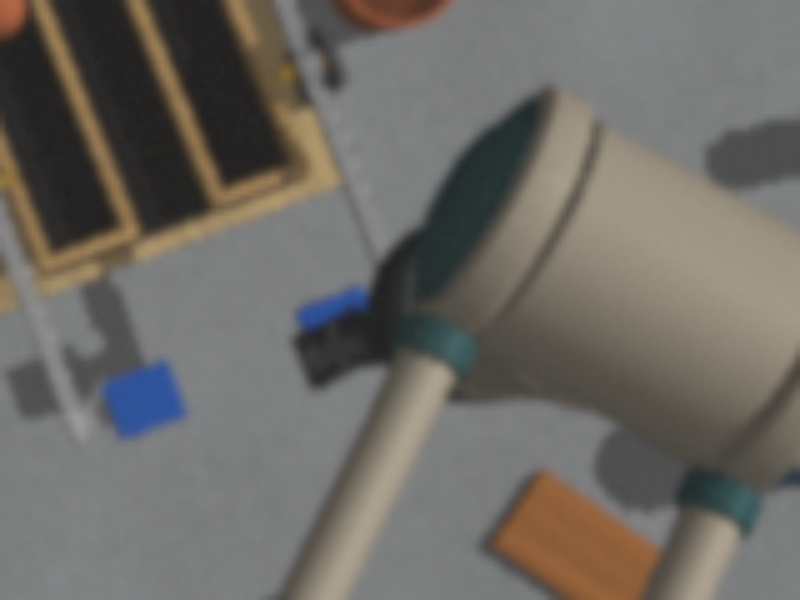

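The tip's xy agrees with the reported TCP, but the visible finger ends near z 0.26 while the TCP reads 0.224. I'll descend in stages and use the force reading and the camera to find contact.

```bash
python3 -m creep '{"slide":[[0,-0.013,-0.25],[0,-0.013,-0.45],[0,-0.013,-0.56],[0,-0.013,-0.56],[0,-0.013,-0.56]],"twist":[[0,0,0],[0,0,0],[0,0,0],[0,0,0],[0,0,0]],"fingers":[-1,-1,-1,-1,-1]}'
python3 - <<'E'
from rig import optics
from h import *
d=optics.get_image("scene");cv2.imwrite("pics/s5.png",cv2.resize(d["img"][220:300,200:300],(750,600)))
for a,c,m in blobs(d,(105,170,80),(125,255,255),30,200): print(a,c)
E
```

```text
clock: 3.1
position: [0.4901, -0.2041, 0.1401]
ee_rot: [0.0, 0.985, 0.173, 0.0]
contact_force: [-0.0, 0.1, 0.2]
width: -0.0002
105 [256.4        244.91428571]
126 [242.6984127  282.23015873]
```

View pics/s5.png

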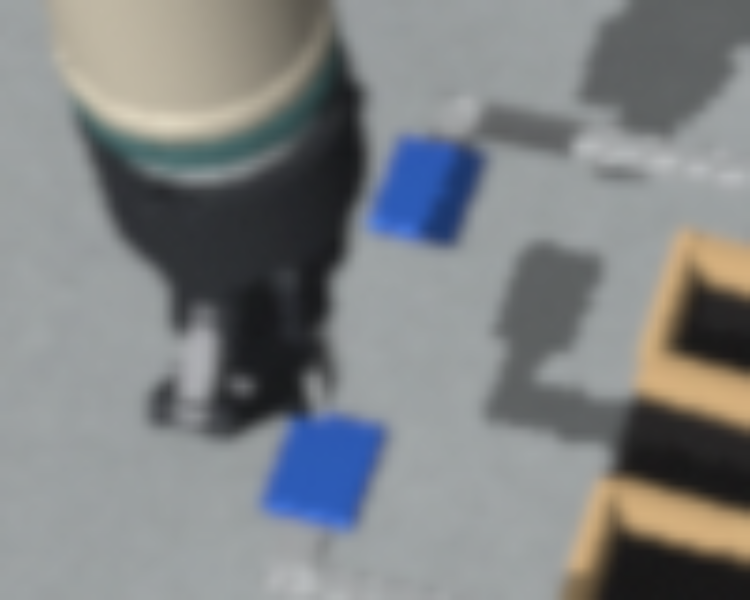

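The paddle hasn't moved and there's no contact yet. Pressing on gently in stages.

```bash
python3 -m creep '{"slide":[[0,0,-0.07],[0,0,-0.14],[0,0,-0.2],[0,0,-0.2]],"twist":[[0,0,0],[0,0,0],[0,0,0],[0,0,0]],"fingers":[-1,-1,-1,-1]}'
python3 - <<'E'
from rig import optics
from h import *
d=optics.get_image("scene");cv2.imwrite("pics/s6.png",cv2.resize(d["img"][220:300,200:300],(750,600)))
for a,c,m in blobs(d,(105,170,80),(125,255,255),30,200): print(a,c)
E
```

```text
clock: 3.55
position: [0.4885, -0.2034, 0.1078]
ee_rot: [-0.001, 0.985, 0.173, -0.001]
contact_force: [0.2, 0.3, -1.1]
width: -0.0001
109 [256.12844037 245.14678899]
85 [242.51764706 284.02352941]
```

View pics/s6.png

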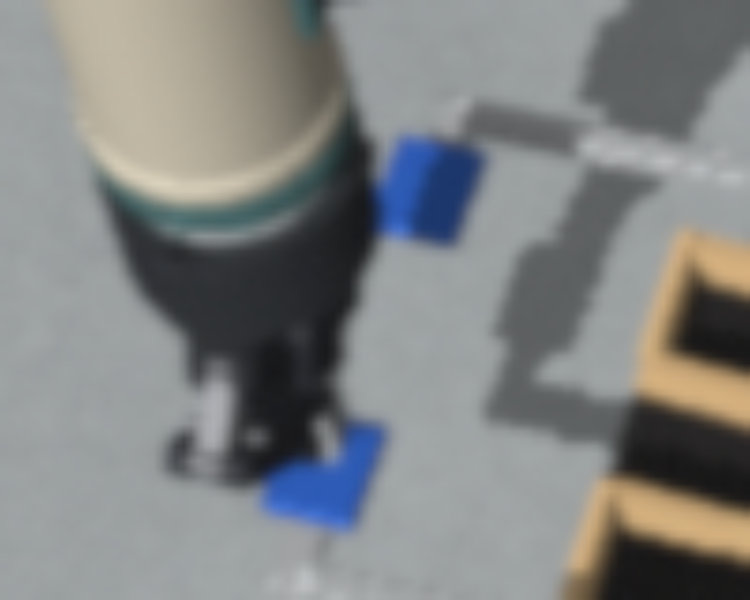

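```bash
python3 - <<'E'
from rig import optics
from h import *
d=optics.get_image("scene")
for v in range(274,287,1):
    print(v,["%d:%.3f,%.3f,%.3f"%(u,*(lambda o,r:o+r*d["depth"][v,u])(*ray(d,u,v))) for u in range(234,250,2)])
E
```

```text
274 ['234:0.492,-0.223,0.198', '236:0.497,-0.221,0.200', '238:0.502,-0.219,0.203', '240:0.503,-0.215,0.197', '242:0.506,-0.211,0.195', '244:0.500,-0.201,0.173', '246:0.428,-0.137,0.002', '248:0.430,-0.132,-0.004']
275 ['234:0.494,-0.225,0.199', '236:0.501,-0.225,0.205', '238:0.502,-0.220,0.199', '240:0.503,-0.215,0.193', '242:0.504,-0.211,0.187', '244:0.499,-0.202,0.168', '246:0.427,-0.138,-0.003', '248:0.434,-0.136,0.002']
276 ['234:0.498,-0.228,0.203', '236:0.500,-0.225,0.200', '238:0.507,-0.225,0.207', '240:0.499,-0.213,0.181', '242:0.500,-0.208,0.174', '244:0.500,-0.203,0.166', '246:0.487,-0.187,0.127', '248:0.491,-0.184,0.127']
277 ['234:0.513,-0.240,0.232', '236:0.508,-0.232,0.215', '238:0.510,-0.228,0.209', '240:0.507,-0.220,0.194', '242:0.500,-0.209,0.170', '244:0.501,-0.204,0.164', '246:0.489,-0.189,0.127', '248:0.492,-0.185,0.126']
278 ['234:0.514,-0.242,0.232', '236:0.514,-0.236,0.222', '238:0.511,-0.229,0.208', '240:0.509,-0.223,0.197', '242:0.497,-0.208,0.160', '244:0.498,-0.203,0.155', '246:0.490,-0.190,0.125', '248:0.495,-0.189,0.130']
279 ['234:0.516,-0.244,0.232', '2
[... 972 characters left out ...]
0.124', '246:0.500,-0.202,0.129', '248:0.505,-0.201,0.133']
284 ['234:0.418,-0.178,-0.001', '236:0.479,-0.216,0.124', '238:0.484,-0.214,0.125', '240:0.487,-0.211,0.125', '242:0.493,-0.209,0.128', '244:0.496,-0.206,0.127', '246:0.502,-0.205,0.131', '248:0.503,-0.200,0.124']
285 ['234:0.421,-0.182,0.001', '236:0.482,-0.219,0.127', '238:0.487,-0.218,0.130', '240:0.490,-0.214,0.126', '242:0.494,-0.211,0.127', '244:0.498,-0.209,0.127', '246:0.502,-0.206,0.127', '248:0.504,-0.201,0.121']
286 ['234:0.479,-0.224,0.126', '236:0.485,-0.223,0.131', '238:0.488,-0.219,0.128', '240:0.492,-0.216,0.128', '242:0.496,-0.213,0.127', '244:0.499,-0.210,0.126', '246:0.504,-0.209,0.128', '248:0.454,-0.162,-0.002']
```

The real fingertip is at about z 0.15 while the readout says 0.108, so contact should come near a reported z of 0.085. Its xy lies over the paddle. Continuing in small steps and watching the force.

```bash
python3 -m creep '{"slide":[[0,0,-0.1],[0,0,-0.2],[0,0,-0.25],[0,0,-0.25]],"twist":[[0,0,0],[0,0,0],[0,0,0],[0,0,0]],"fingers":[-1,-1,-1,-1]}'
python3 - <<'E'
from rig import optics
from h import *
d=optics.get_image("scene");cv2.imwrite("pics/s7.png",cv2.resize(d["img"][220:340,220:380],(800,600)))
for a,c,m in blobs(d,(105,170,80),(125,255,255),30,200):
    dep=np.median(d["depth"][m]);o,r=ray(d,*c);print(a,c,o+r*dep)
E
```

```text
clock: 4.05
position: [0.4899, -0.2043, 0.0717]
ee_rot: [-0.0, 0.985, 0.173, -0.0]
contact_force: [-1.6, 0.3, -0.4]
width: -0.0
102 [256.5        244.94117647] [ 0.45320012 -0.10053845  0.12699716]
```

View pics/s7.png

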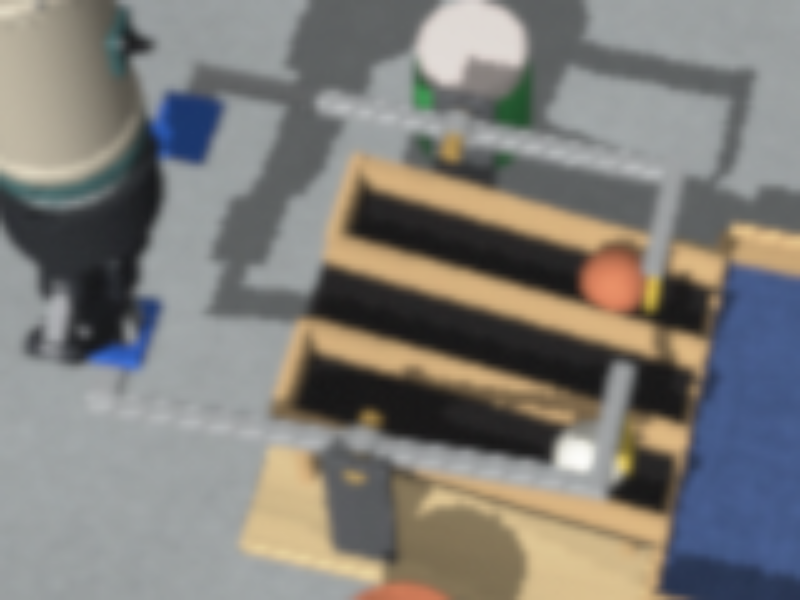

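The tip now covers the paddle. The right gate's yellow has shifted slightly, so the lever has started to move. The brown lane is unchanged. Pressing on.

```bash
python3 -m creep '{"slide":[[0,0,-0.06],[0,0,-0.12],[0,0,-0.16],[0,0,-0.16]],"twist":[[0,0,0],[0,0,0],[0,0,0],[0,0,0]],"fingers":[-1,-1,-1,-1]}'
python3 - <<'E'
from rig import optics
from h import *
d=optics.get_image("scene");cv2.imwrite("pics/s8.png",cv2.resize(d["img"][220:340,220:380],(800,600)))
for a,c,m in blobs(d,(105,170,60),(125,255,255),8,200):
    dep=np.median(d["depth"][m]);o,r=ray(d,*c);print(a,c,o+r*dep)
E
```

```text
clock: 4.5
position: [0.4906, -0.2043, 0.048]
ee_rot: [0.0, 0.985, 0.173, 0.001]
contact_force: [1.0, 1.3, 4.9]
width: 0.0002
95 [256.74736842 244.86315789] [ 0.45357767 -0.0999951   0.12698363]
40 [247.2   292.925] [ 0.50126648 -0.20818846  0.08681084]
```

View pics/s8.png

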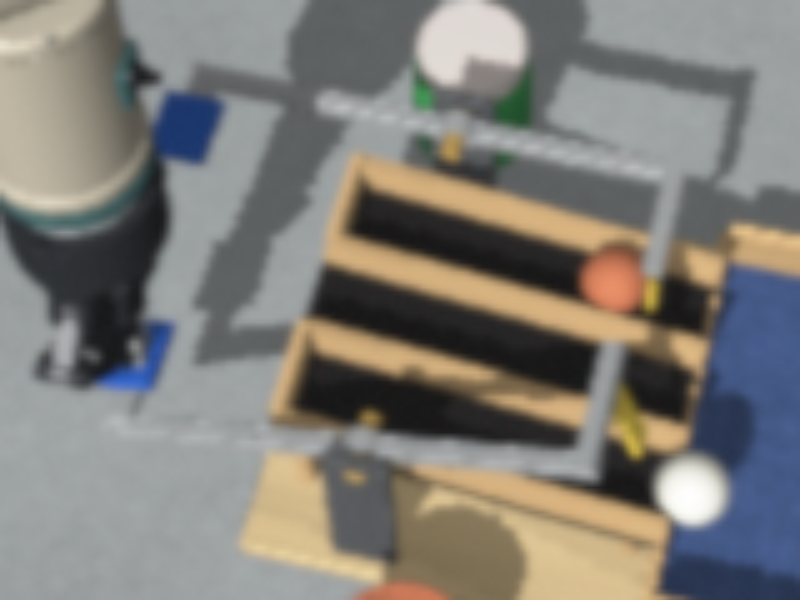

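The gate is up and the white ball, at crop (690,490), is rolling into the tray. I'll hold for about 0.6 s, check, then lift.

```bash
python3 -m creep '{"slide":[[0,0,0],[0,0,0],[0,0,0],[0,0,0],[0,0,0],[0,0,0],[0,0,0],[0,0,0]],"twist":[[0,0,0],[0,0,0],[0,0,0],[0,0,0],[0,0,0],[0,0,0],[0,0,0],[0,0,0]],"fingers":[-1,-1,-1,-1,-1,-1,-1,-1]}'
python3 - <<'E'
from rig import optics
from h import *
d=optics.get_image("scene");cv2.imwrite("pics/s9.png",cv2.resize(d["img"][220:370,220:420],(800,600)))
E
```

```text
clock: 5.35
position: [0.4899, -0.2043, 0.0481]
ee_rot: [0.0, 0.985, 0.173, 0.0]
contact_force: [2.2, -1.2, 4.8]
width: 0.0002
```

View pics/s9.png

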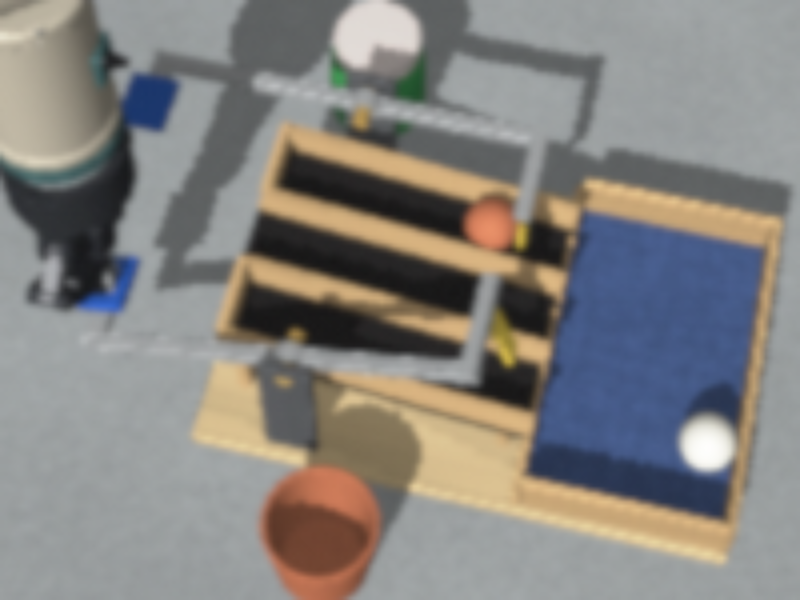

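The white ball is in the tray at crop (707,443) and the brown ball is still behind its gate at (490,222). Now I'll lift straight up slowly, then clear.

```bash
python3 -m creep '{"slide":[[0,0,0.07],[0,0,0.14],[0,0,0.21],[0,0,0.28],[0,0,0.4],[0,0,0.6],[0,0,0.85],[0,0,1],[0,0,1],[0,0,1]],"twist":[[0,0,0],[0,0,0],[0,0,0],[0,0,0],[0,0,0],[0,0,0],[0,0,0],[0,0,0],[0,0,0],[0,0,0]],"fingers":[-1,-1,-1,-1,-1,-1,-1,-1,-1,-1]}'
python3 -m creep '{"slide":[[0,0,0.3],[0,0,0.3],[0,0,0.3],[0,0,0.3],[0,0,0.3],[0,0,0.3],[0,0,0.3],[0,0,0.3]],"twist":[[0,0,0],[0,0,0],[0,0,0],[0,0,0],[0,0,0],[0,0,0],[0,0,0],[0,0,0]],"fingers":[-1,-1,-1,-1,-1,-1,-1,-1]}'
python3 - <<'E'
from rig import optics
from h import *
np.set_printoptions(precision=4,suppress=True)
d=optics.get_image("scene");cv2.imwrite("pics/s10.png",cv2.resize(d["img"][220:370,220:420],(800,600)))
for a,c,m in blobs(d,(105,170,60),(125,255,255),30,300):
    dep=np.median(d["depth"][m]);o,r=ray(d,*c);print(a,c,o+r*dep)
m=np.zeros((480,640),bool);m[326:337,391:403]=1
R=np.array([[.942,.337],[-.337,.942]]);o=np.array([.489,-.203])-R.T@[-.135,-.055]
w=onz(d,220+707/4,220+443/4,.033);print("white in disp",R@(w[:2]-o),w)
b=onz(d,220+490/4,220+222/4,.085);print("brown",R@(b[:2]-o))
E
```

```text
clock: 6.4
position: [0.4899, -0.2038, 0.1983]
ee_rot: [0.0, 0.985, 0.173, 0.001]
contact_force: [0.0, 0.1, -1.0]
width: -0.0004
clock: 7.2
position: [0.4897, -0.2041, 0.2427]
ee_rot: [-0.0, 0.985, 0.173, -0.0]
contact_force: [0.1, 0.7, 0.8]
width: -0.0001
109 [256.578  245.0642] [ 0.4535 -0.1007  0.1269]
129 [242.6822 282.0853] [ 0.4906 -0.2042  0.1273]
white in disp [ 0.2568 -0.0508] [ 0.8564 -0.0671  0.033 ]
brown [0.0955 0.0421]
```

View pics/s10.png

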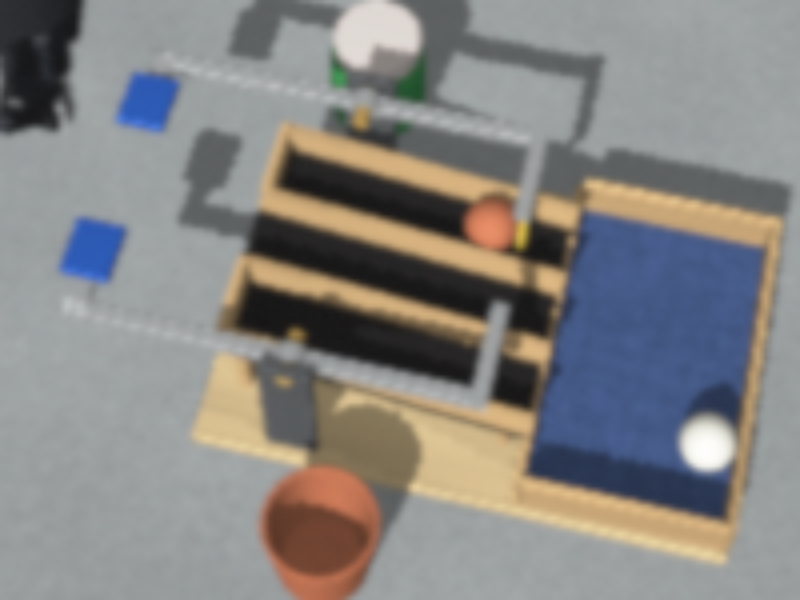

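Both paddles are back at their rest positions, the white ball is in the tray, the brown ball is still held, and the arm is clear. Handing in.

```bash
python3 -c "
from rig import order
print(order.sign_off())"
```

```text
the job is handed in; nothing more can be done
None
```

The white ball is in the blue-lined tray and its gate is shut again. I pressed only the right paddle, which serves the white ball's lane, using the closed fingers. I held it until the ball had rolled through, then lifted straight up. The job is handed in, but no verdict was reported.

**Last checks, before hand-in at about 7.3 s:**
- **White ball:** it lies in the tray, at dispenser (0.257, -0.051) m.
- **Levers:** both paddles are back at z = 0.127 m, their rest height.
- **Brown ball:** it is still behind its gate, at dispenser x of about 0.096 m.
- **Bystanders:** the glaze jar and the cup are where they were. I did not recheck the others, but nothing came near them.
- **Arm:** it is clear of the dispenser, with no contact force beyond sensor noise. The reading during the press was about 5 N.

**One disagreement:** the camera showed the fingertips about 40 mm higher than the reported tool height. I took the press depth from the pictures and the force reading instead of the reported height.

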